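# Eject a backup disk and catch it

## Task

Eject the backup disk cartridge from the dock: push the eject key in with one finger while the other finger waits in front of the slot, and catch the cartridge against that finger as it springs out, so that it stops standing about 3 cm out of the slot instead of shooting out onto the desk. Then take the hand away and leave the cartridge lying still in the slot like that, ready to be collected. Do not lift or carry the cartridge, and leave the other things on the desk alone.

Things in the scene. Friction and masses are not known exactly. Their poses are not given: they have to be found in the camera images.
- dock: light grey plastic backup-disk dock fixed to the desk, 170 mm deep (x) x 136 wide (y) x 52 high, vent slits on top; origin at the centre of its underside. Its -x axis points out of its front face, 85 mm from the origin (mostly towards world -y: yaw 1.57 +- 0.4). In the front are the wide slot and, 62 mm to the -y side of the slot's centre, the eject key.
- slot_mouth (a point): centre of the slot's mouth, in the plane of the dock's front face, 23.5 mm above the desk; axes as the dock's. The slot is 90 mm wide and 29 mm high, its floor 12 mm above the desk. Seen from above with the front at the bottom the eject key is to the right of the slot.
- eject_key_face (a point): centre of the outer face of the eject key: a black key 20 mm wide (dock y) and 14 mm high, standing 14 mm out of the dock's front face when released, centre 25 mm above the desk; axes as the dock's. It is pushed straight in, along the dock's +x axis.
- eject_key (a joint): travel of the eject key, 0 released to 0.008 m fully in; the latch lets the cartridge go at about 0.004 m. Spring return, 2 N at the start, about 5 N fully in, a little more with latch friction; after that it is a rigid stop. Nothing holds it in.
- cartridge: black plastic cartridge in the slot, 119 mm long (x) x 87 wide (y) x 23 thick, 170 g, loose, slides easily; origin at the centre of its underside, axes as the dock's. Let go by the latch, it is pushed out along the dock's -x by a 7.5 N spring over the first 15 mm, then coasts at about 0.7 m/s right out of the slot unless stopped. Stopped beyond those 15 mm it stays there.
- cartridge_front (a point): centre of the cartridge's flat front face (87 x 23 mm), 23.5 mm above the desk, axes as the dock's. While docked it stands 6 mm out of the dock's front face.
- spare_cartridge: another such cartridge lying flat on the desk some 15 cm in front of the dock, same size, origin at the centre of its underside; to be left alone
- stapler: black desk stapler beside the dock, 135 x 36 x 56 mm, long axis x, origin at the centre of its underside; to be left alone
- mug: white mug, 80 mm across, 92 mm high, behind or beside the dock, handle at its +y side, origin at the centre of its underside; to be left alone
- stamp: self-inking rubber stamp, black and grey block 62 x 44 x 77 mm, origin at the centre of its underside; to be left alone
Things that resemble listed ones, but are neither listed nor needed, are in the scene too. Of the things shaped like the dock, the grey one is meant.

How it is judged:
By the outcome, as a careful person would: the job done as asked, in the order asked, and still so for the second after the job is handed in, with the robot touching nothing.
It also fails if it takes over 32 s, if anything falls off the work surface, if the arm or the gripper's body presses on something with over 40 N, if the wrist force passes 120 N, or if a joint passes its speed limit or range.

## Robot

A 6-joint arm with a two-finger parallel gripper is mounted at the origin on the work surface. World frame = base frame: x ahead of the robot, y to its left, z up, the work surface at z = 0. Lengths are in mm, angles in rad, forces in N, time in s.
With the tool pointing down it reaches from about 350 to 975 mm from the base axis. Payload 7.1 kg.
Tool frame: the origin (TCP) lies on the centre line of the jaws, within the pads' length; the fingertips stand 19 mm ahead of it and the grasp point (between the pads) is the TCP (manip.tcp_to_tips is the distance from the TCP to the fingertips, in mm); z points along the fingers, y is the line along which they close (so a half turn about z gives the same grasp; the last joint's range is limited). The gripper opens to 88 mm and grips with 3 to 60 N. Pads are 20 mm wide; open, the fingers measure 115 mm over their backs; the gripper's body (75 mm by 178 mm) begins 61 mm behind the grasp point.
Start: joints at [1.195, 0.423, 1.63, -0, 1.089, -0.019], TCP at [218.266, 585.632, 241.675] pointing down, gripper open.
Joint ranges: [-3, 3], [-0.9, 2.11], [0.09, 2.58], [-1.31, 4.45], [0.11, 2.69], [-2.54, 2.54]. Speed limits (rad/s): [2.39, 2.39, 3.01, 3.14, 3.14, 3.14].

## Interface

Orientations are given as [roll, pitch, yaw] about the fixed x, y, z axes, in that order (R = Rz(yaw) Ry(pitch) Rx(roll)).
In Python, from rig import manip gives the robot as it stands.
- The arm moves only by the tool carry_out, never from a script. Its arguments are lists of equal length, an entry for each row: "dr": the turn, a rotation vector about the tool's x, y, z in rad, a list of three; "xyz": the shift along the tool's x, y, z in mm, a list of three; "claw": the opening, from 0 (shut) to 1 (fully open). In form: {"dr": [[ax, ay, az], ...], "xyz": [[tx, ty, tz], ...], "claw": [claw, ...]}. A call has 1 to 8 rows; each row shifts and turns the commanded pose from where the row before left it, along the tool's axes as they then stand; what a row does not reach is not made up. A row lasts 1/8 s, in which the tool goes at most 62.5 mm and 10.7 degrees, less where a joint would pass 70% of its speed; a pose out of reach is approached as far as the arm can. A call is refused whole if a number of a shift passes 62.5 or a number of a turn 0.188, either way. A call with a gripper value outside its range is refused whole. The fingers move at their own pace and stop on an object; "squeeze" is the grip in N (left out, the last holds). Time passes only in rows, so rows that do not move let the fingers close. It gives the time, the measured TCP pose, the force, the opening and the grip force at its end, in the units of the state.
- manip.state(): the state, without advancing time (a new reading comes with each control period).
- manip.capture(name): name is "side" or "top"; returns the picture (420x560x3 uint8, red, green, blue); there is no depth.
- manip.calibration(name): a dict with "fx", "fy", "cx", "cy" (pixels), "R" (3x3) and "t" (3): a world point X has camera coordinates R X + t. Camera axes: x right, y down, z forward; pixel columns grow to the right and rows downward; lengths in mm; the calibration is good to about 2 mm. A picture is of the moment at which its call begins. calibration takes no time and is no camera call.
- manip.close_job(): hands the job in; it is judged then, once.
Trained networks look in the newest picture that a camera, given by its name, has taken for a name from the list of things; names that differ only in an ending like _2 or _b are one class to them, and where a whole thing is asked for, a point or a joint stands for the part that bears it (a point fixed in the world has none). Each returns a list of dicts, best first, with "conf" (0 to 1); they miss things now and then, are a little off and sometimes report something else, mostly with a low value. They report only what shows in the picture. A call takes as long as a camera call. They do not tell look-alikes from the thing itself.
- manip.spot_in(target, camera): "position" ([row, column] as shares, 0 to 1, of the picture: columns of its width, rows of its height, amid what is visible of it).
- manip.cut_out(target, camera): "mask" (420x560 bool, what is visible of it) and "position" ([row, column] as shares, 0 to 1, of the picture: columns of its width, rows of its height, amid what is visible of it).
The state is a dict: "time_s": time; "joint_pos": joint angles; "joint_velocities": joint speeds; "effort": joint torques, N m; "tool_pos": TCP position; "orientation": TCP orientation; "wrist_force": force on the tool from outside, world axes, zero at the start; "wrist_torque": the same for the moment, N m; "width": finger opening in mm; "finger_force": force on a finger pad.
Only numpy, scipy, OpenCV 4.12 (cv2) and the standard library are available. Lean on these libraries where they do the work, as an engineer would, in place of code of your own. Each camera call takes 0.05 s, during which the arm holds its last target. There are 200 camera calls.

## Working session

There is one attempt and no reset: what is moved stays moved. The work goes in short steps, Python scripts to look and compute and a tool call to move; the robot and the scene stay as the last step left them, time stands still between calls to the robot, and variables do not carry over. Pictures are saved under pics/ and viewed, at most 10 in all, crops included, and the job is handed in when it is done.

Besides the shell and the picture viewer there is one more tool, called after ">>>" by a JSON object that holds its "op" and its "data", one argument or row to a line. carry_out: Moves the arm, as the interface text tells. Its arguments: {"type":"object","properties":{"dr":{"type":"array","items":{"type":"array","items":{"type":"number"}}},"xyz":{"type":"array","items":{"type":"array","items":{"type":"number"}}},"claw":{"type":"array","items":{"type":"number"}},"squeeze":{"type":"number"}},"required":["dr","xyz","claw"]}

```bash
mkdir -p pics; ls
python3 - <<'E'
from rig import manip
import cv2
for n in("top","side"):
    im=manip.capture(n); cv2.imwrite(f"pics/{n}0.png",im[:,:,::-1])
    c=manip.calibration(n); print(n,c)
    for t in("dock","eject_key_face","cartridge","spare_cartridge","stapler","mug","stamp"):
        print(t,[(round(d["conf"],2),[round(d["position"][0]*420),round(d["position"][1]*560)]) for d in manip.spot_in(t,n)])
print(manip.state())
E
```

```text
pics
top {'fx': 542.7294458754694, 'fy': 542.7294458754694, 'cx': 279.305253822, 'cy': 204.1413979879363, 'R': array([[-0.02509782, -0.99967483,  0.00451027],
       [-0.99824475,  0.02481931, -0.05377199],
       [ 0.05364257, -0.00585192, -0.99854305]]), 't': array([ 172.8632354 ,  499.31473256, 1354.17233546])}
dock [(0.92, [292, 204]), (0.86, [156, 145]), (0.61, [177, 264]), (0.56, [238, 377])]
eject_key_face [(0.36, [135, 178])]
cartridge []
spare_cartridge [(0.58, [153, 373])]
stapler [(0.9, [229, 277])]
mug [(0.7, [135, 234])]
stamp [(0.88, [218, 213])]
side {'fx': 390.64812211978676, 'fy': 390.64812211978676, 'cx': 283.48536973587534, 'cy': 204.78111465111843, 'R': array([[ 0.99715426, -0.07396291,  0.01459037],
       [-0.04210337, -0.70690943, -0.70604983],
       [ 0.06253557,  0.70342629, -0.70801183]]), 't': array([-495.47306661,  163.80319337,  743.88455206])}
dock [(0.89, [308, 241]), (0.88, [162, 196]), (0.87, [126, 316]), (0.65, [200, 304])]
eject_key_face [(0.62, [173, 230]), (0.52, [144, 337]), (0.41, [223, 341])]
cartridge [(0.89, [231, 313])]
spare_cartridge []
stapler [(0.67, [214, 254])]
mug [(0.88, [171, 347])]
stamp [(0.73, [159, 263])]
{'time_s': 0.8, 'joint_pos': array([ 1.19499079e+00,  4.23043737e-01,  1.62990981e+00, -1.41985108e-05,
        1.08862195e+00, -1.89722062e-02]), 'joint_velocities': array([ 5.04491211e-04,  5.73614239e-04,  9.80187581e-04,  2.91517965e-05,
       -1.37152335e-03, -1.56517673e-03]), 'effort': array([ 8.21454341e-04, -5.44519901e+01, -2.74027562e+01,  6.44737319e-02,
        1.67868880e-02, -3.79515427e-05]), 'tool_pos': array([218.27214391, 585.62099088, 241.70635604]), 'orientation': array([3.14157574e+00, 1.29030402e-05, 2.78476590e+00]), 'wrist_force': array([-0.10566985,  0.11065982,  0.99256104]), 'wrist_torque': array([-0.00243087,  0.01818055,  0.02722922]), 'finger_force': 0.0, 'width': 87.96880324619403}
```

View pics/top0.png

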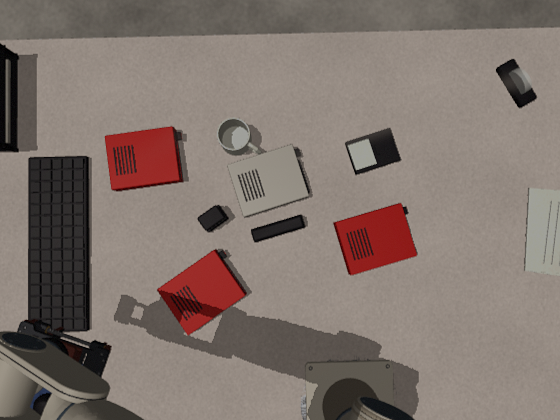

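View pics/side0.png

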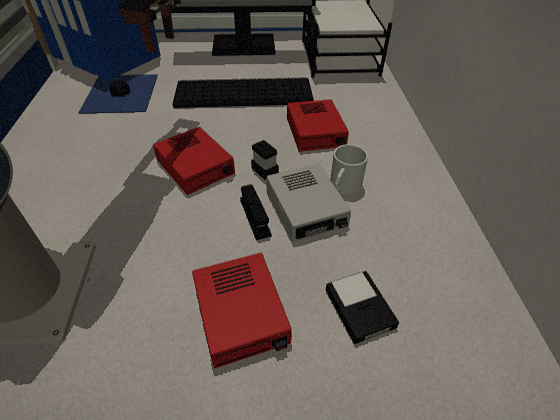

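The top view shows the grey dock centred near row 181, col 269. Its front faces right (world -y) and the key is at the upper right, near (148, 300). The side view shows the key at (223, 341) and the cartridge at (231, 313). The stapler, stamp and mug stand beside or behind the dock, clear of its front, and the spare cartridge is at (150, 373).

```bash
cat > h.py <<'E'
import numpy as np,cv2
from rig import manip
def proj(c,X):
    p=np.asarray(X)@np.array(c["R"]).T+c["t"]; return np.c_[c["fx"]*p[:,0]/p[:,2]+c["cx"],c["fy"]*p[:,1]/p[:,2]+c["cy"]]
def world(p,X):
    c,s=np.cos(p[2]),np.sin(p[2]); X=np.atleast_2d(X).astype(float)
    return np.c_[p[0]+c*X[:,0]-s*X[:,1],p[1]+s*X[:,0]+c*X[:,1],X[:,2]]
def box(a,b): return np.array([[x,y,z] for x in(a[0],b[0]) for y in(a[1],b[1]) for z in(a[2],b[2])],float)
E
cat > fit.py <<'E'
from h import *
from scipy.optimize import minimize
seed={"top":(177,264),"side":(200,304)}; M={};C={}
for n in seed:
    im=manip.capture(n); C[n]=manip.calibration(n)
    L=manip.cut_out("dock",n)
    d=min(L,key=lambda d:np.hypot(d["position"][0]*420-seed[n][0],d["position"][1]*560-seed[n][1]))
    M[n]=d["mask"]; print(n,d["conf"],d["mask"].sum())
S=4
def sil(p,n):
    m=np.zeros((420*S,560*S),np.uint8)
    for b in (box((-85,-68,0),(85,68,p[3])),box((-99,-72,18),(-85,-52,32)),box((-91,-43.5,12),(-85,43.5,35))):
        h=cv2.convexHull(((proj(C[n],world(p,b))+.5)*S).astype(np.float32)); cv2.fillConvexPoly(m,np.round(h).astype(int),1)
    return m>0
big={n:cv2.resize(M[n].astype(np.uint8),None,fx=S,fy=S,interpolation=0)>0 for n in M}
def iou(p,n): s=sil(p,n); return (s&big[n]).sum()/(s|big[n]).sum()
def cost(q,ns=("top","side")): p=[q[0],q[1],q[2]/100,q[3]]; return -sum(iou(p,n) for n in ns)
for ns in (("top","side"),):
    best=None
    for x0 in ((530,215,180,52),):
        r=minimize(cost,x0,args=(ns,),method="Nelder-Mead",options=dict(initial_simplex=np.array(x0)+np.array([[0,0,0,0],[20,0,0,0],[0,20,0,0],[0,0,10,0],[0,0,0,8]]),maxiter=250,xatol=.1,fatol=1e-5))
    print(ns,r.x,r.fun)
p=[r.x[0],r.x[1],r.x[2]/100,r.x[3]]; print([iou(p,n) for n in M]); np.save("dock.npy",p)
out=[]
for n in M:
    im=cv2.resize(manip.capture(n)[:,:,::-1].copy(),None,fx=S,fy=S,interpolation=cv2.INTER_CUBIC)
    for m,col in((sil(p,n),(0,255,0)),(big[n],(0,0,255))):
        cs,_=cv2.findContours(m.astype(np.uint8),0,2); cv2.drawContours(im,cs,-1,col,1)
    u=(proj(C[n],world(p,[[0,0,26]]))[0]*S).astype(int); out.append(cv2.resize(im[max(u[1]-240,0):u[1]+240,u[0]-200:u[0]+200],(400,480)))
cv2.imwrite("pics/fit.png",np.hstack(out))
E
python3 fit.py
```

```text
top 0.93 3990
side 0.66 4106
('top', 'side') [561.14994977 189.25493274 184.67304227  52.97943014] -1.8389853897798252
[np.float64(0.9585594098640493), np.float64(0.8804259799157759)]
```

View pics/fit.png

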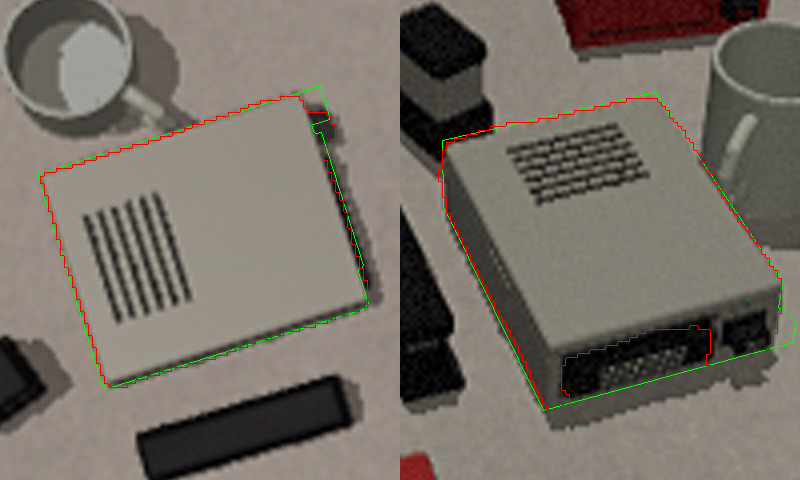

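The fit holds: fitted height is 53 mm against the given 52. The slot and key clearly sit off the dock's centre line, with the slot shifted towards dock +y. I'll measure that offset next.

```bash
cat > fit2.py <<'E'
exec(open("fit.py").read().split("S=4")[0])
S=4
hull=cv2.convexHull(np.argwhere(M["side"])[:,::-1].astype(np.int32)); m=np.zeros((420,560),np.uint8); cv2.fillConvexPoly(m,hull,1); M["side"]=m>0
def sil(p,n):
    m=np.zeros((420*S,560*S),np.uint8); s=p[4]
    for b in (box((-85,-68,0),(85,68,p[3])),box((-99,s-72,18),(-85,s-52,32)),box((-91,s-43.5,12),(-85,s+43.5,35))):
        h=cv2.convexHull(((proj(C[n],world(p,b))+.5)*S).astype(np.float32)); cv2.fillConvexPoly(m,np.round(h).astype(int),1)
    return m>0
big={n:cv2.resize(M[n].astype(np.uint8),None,fx=S,fy=S,interpolation=0)>0 for n in M}
def iou(p,n): s=sil(p,n); return (s&big[n]).sum()/(s|big[n]).sum()
f=lambda q:-sum(iou([q[0],q[1],q[2]/100,q[3],13],n) for n in M)
x0=np.array((561,189,184.7,52))
r=minimize(f,x0,method="Nelder-Mead",options=dict(initial_simplex=x0+np.array([[0,0,0,0],[8,0,0,0],[0,8,0,0],[0,0,4,0],[0,0,0,4]]),maxiter=250,xatol=.1,fatol=1e-5))
p=[r.x[0],r.x[1],r.x[2]/100,r.x[3],13]; print(r.x,r.fun,[iou(p,n) for n in M])
c=C["side"]
def toplane(uv,xd): # pixel -> dock coords on plane x=xd
    R=np.array(c["R"]);o=-R.T@c["t"];d=R.T@np.array([(uv[0]-c["cx"])/c["fx"],(uv[1]-c["cy"])/c["fy"],1])
    cs,s=np.cos(p[2]),np.sin(p[2]);A=np.array([[cs,s,0],[-s,cs,0],[0,0,1]])
    o=A@(o-np.array([p[0],p[1],0]));d=A@d; return o+d*(xd-o[0])/d[0]
for t,sd,xd in(("cartridge",(231,313),-91),("eject_key_face",(223,341),-99)):
    L=manip.cut_out(t,"side"); d=min(L,key=lambda d:np.hypot(d["position"][0]*420-sd[0],d["position"][1]*560-sd[1]))
    q=np.argwhere(d["mask"])[:,::-1]; P=np.array([toplane(u,xd) for u in q])
    print(t,d["conf"],d["position"],len(q),"y",np.percentile(P[:,1],[1,50,99]),"z",np.percentile(P[:,2],[2,50,98]),P.mean(0))
np.save("dock.npy",p)
E
python3 fit2.py
```

```text
top 0.69 3808
side 0.6 4073
[561.19556224 188.12350261 186.00448259  53.33099415] -1.9198221317309454 [np.float64(0.940540289639807), np.float64(0.9792818420911384)]
cartridge 0.81 [0.5371, 0.5629] 344 y [-24.24586634  18.10334762  58.81695809] z [16.465387   31.37634581 45.95163265] [-91.          17.98361265  31.29988974]
eject_key_face 0.4 [0.5283, 0.612] 82 y [-54.8260745  -41.37299723 -28.66923526] z [21.00927152 34.44939706 47.57095315] [-99.         -41.58100896  34.34025222]
```

>>> {"op": "carry_out", "data": {
  "dr": [
    [0,0,0.147],
    [0,0,0.147],
    [0,0,0.147],
    [0,0,0.147],
    [0,0,0],
    [0,0,0],
    [0,0,0],
    [0,0,0]
  ],
  "xyz": [
    [0,0,0],
    [0,0,0],
    [0,0,0],
    [0,0,0],
    [-40,1,0],
    [-52,1,0],
    [-52,1,0],
    [-52,1,0]
  ],
  "claw": [0.594,0.594,0.594,0.594,0.594,0.594,0.594,0.594]
}}

```text
time_s: 2.4
tool_pos: [337.1, 427.9, 241.8]
orientation: [3.141, -0.0, 2.197]
wrist_force: [-0.2, 1.3, -0.5]
width: 52.0
finger_force: 0.0
```

>>> {"op": "carry_out", "data": {
  "dr": [
    [0,0,0],
    [0,0,0],
    [0,0,0],
    [0,0,0],
    [0,0,0],
    [0,0,0],
    [0,0,0],
    [0,0,0]
  ],
  "xyz": [
    [-52,1,0],
    [-52,1,0],
    [-52,1,5],
    [-52,1,10],
    [-52,1,10],
    [-52,1,10],
    [-52,0,5],
    [0,0,0]
  ],
  "claw": [0.594,0.594,0.594,0.594,0.594,0.594,0.594,0.594]
}}

```text
time_s: 3.4
tool_pos: [556.1, 135.1, 201.3]
orientation: [3.142, 0.0, 2.193]
wrist_force: [-0.4, -0.3, -0.0]
width: 52.3
finger_force: 0.0
```

>>> {"op": "carry_out", "data": {
  "dr": [
    [0,0,0],
    [0,0,0],
    [0,0,0],
    [0,0,0],
    [0,0,0],
    [0,0,0]
  ],
  "xyz": [
    [-51,0,0],
    [-52,0,0],
    [0,0,40],
    [0,0,45],
    [0,0,35],
    [0,0,0]
  ],
  "claw": [0.594,0.594,0.594,0.594,0.594,0.594]
}}

```text
time_s: 4.15
tool_pos: [612.4, 55.1, 79.4]
orientation: [-3.137, -0.003, 2.198]
wrist_force: [0.0, 0.4, -0.2]
width: 51.8
finger_force: 0.0
```

```bash
cat > look.py <<'E'
import sys
from h import *
out=[]
p=np.load("dock.npy"); p[2]=1.857
s=manip.state(); print(s["tool_pos"],s["orientation"],s["wrist_force"],s["width"])
for n in("top","side"):
    c=manip.calibration(n); im=manip.capture(n)[:,:,::-1].copy(); u=proj(c,world(p,[[-95,-10,30]]))[0]
    a=(int(u[0])-50,int(u[1])-60); im=cv2.resize(im[a[1]:a[1]+120,a[0]:a[0]+100],None,fx=4,fy=4,interpolation=cv2.INTER_CUBIC)
    if len(sys.argv)>2:
        for X,col in(([-91,15,23.5],(0,255,0)),([-99,-47,25],(0,0,255)),([-115,15,23.5],(255,255,0))):
            q=(proj(c,world(p,[X]))[0]+.5-a)*4; cv2.drawMarker(im,tuple(int(v) for v in q),col,0,12,1)
    out.append(im)
cv2.imwrite(f"pics/{sys.argv[1]}.png",np.hstack(out))
E
python3 look.py a m
```

```text
[612.38871095  55.06874905  79.35887158] [-3.13684385 -0.00315908  2.19757318] [ 0.03080296  0.39366027 -0.16243671] 51.81540379740258
```

View pics/a.png

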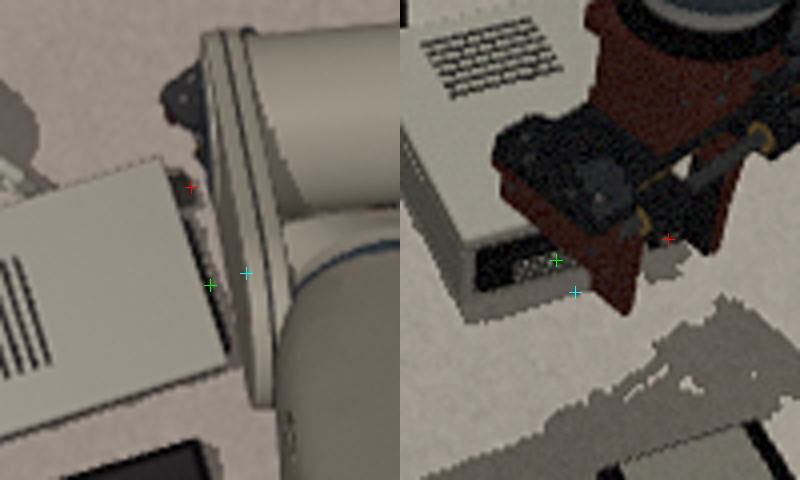

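The key (red cross) and the cartridge front (green cross) line up in both views. Next I'll overlay my assumed finger boxes to check the finger shape.

Run:
```python
from h import *
from scipy.spatial.transform import Rotation as Ro
s=manip.state(); R=Ro.from_euler("xyz",s["orientation"]).as_matrix(); T=s["tool_pos"]; print(T,s["width"])
c=manip.calibration("side"); im=manip.capture("side")[:,:,::-1]
a=(310,150);S=6
im=cv2.resize(im[a[1]:a[1]+90,a[0]:a[0]+120],None,fx=S,fy=S,interpolation=cv2.INTER_CUBIC)
w=s["width"]/2
for sg,col in((1,(0,255,0)),(-1,(255,255,0))):
    b=box((-10,sg*w,-19),(10,sg*(w+13.5),19))
    q=((proj(c,b@R.T+T)+.5-a)*S).astype(int)
    for i in range(8):
        for j in range(i):
            if np.count_nonzero(b[i]!=b[j])==1: cv2.line(im,tuple(map(int,q[i])),tuple(map(int,q[j])),col,1)
im=np.clip(im.astype(float)*1.8,0,255).astype(np.uint8)
cv2.imwrite("pics/b.png",im)
```

```text
[615.12943584  55.00226359  82.55520169] 52.20743570978247
```

View pics/b.png

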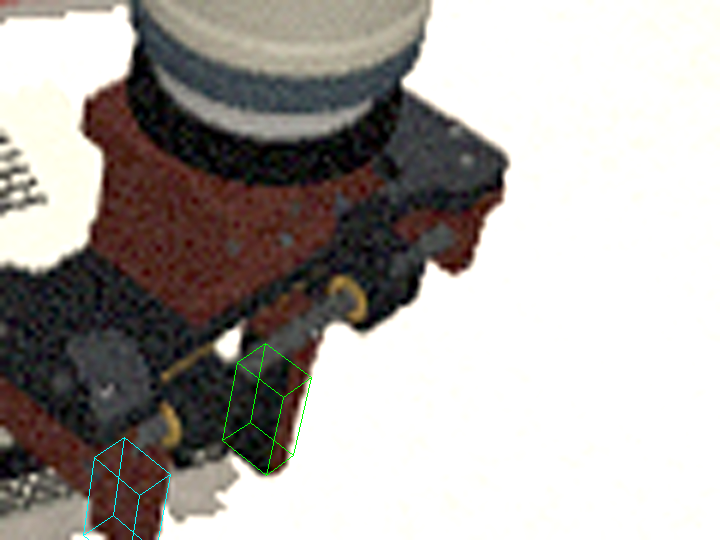

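>>> {"op": "carry_out", "data": {
  "dr": [
    [0,0,0],
    [0,0,0],
    [0,0,0],
    [0,0,0],
    [0,0,0],
    [0,0,0],
    [0,0,0],
    [0,0,0]
  ],
  "xyz": [
    [0,0,16],
    [0,0,20],
    [0,0,12],
    [0,0,0],
    [4.7,1.7,0],
    [4.7,1.7,0],
    [1.9,0.7,0],
    [0,0,0]
  ],
  "claw": [0.594,0.594,0.594,0.594,0.594,0.594,0.594,0.594]
}}

```text
time_s: 5.3
tool_pos: [611.6, 66.1, 34.0]
orientation: [3.141, 0.0, 2.197]
wrist_force: [-0.6, 0.3, -0.0]
width: 52.2
finger_force: 0.0
```

```bash
python3 look.py c
```

```text
[611.6213052   66.07987087  33.99648114] [3.14118323e+00 2.45322453e-04 2.19726537e+00] [-0.63272028  0.34263374 -0.0169685 ] 52.173923580818425
```

View pics/c.png

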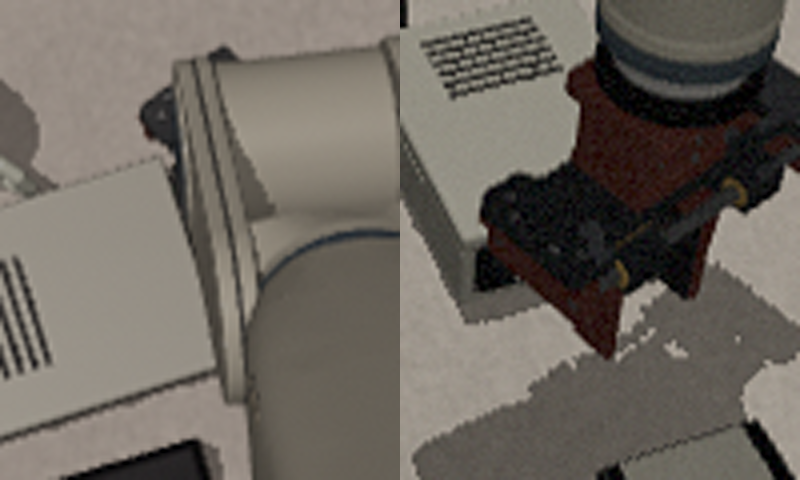

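The hand is at working height. The lower part of the side view shows finger A in front of the key, with its tip at about (692, 298), and finger B in front of the slot, with its tip at (612, 357). Nothing is touching yet, so I'll creep in.

>>> {"op": "carry_out", "data": {
  "dr": [
    [0,0,0],
    [0,0,0],
    [0,0,0]
  ],
  "xyz": [
    [4.7,1.7,0],
    [1.9,0.7,0],
    [0,0,0]
  ],
  "claw": [0.594,0.594,0.594]
}}

```text
time_s: 5.78
tool_pos: [609.5, 72.7, 33.7]
orientation: [-3.142, -0.0, 2.197]
wrist_force: [1.2, -0.5, -0.3]
width: 51.8
finger_force: 0.0
```

>>> {"op": "carry_out", "data": {
  "dr": [
    [0,0,0],
    [0,0,0]
  ],
  "xyz": [
    [1.9,0.7,0],
    [0,0,0]
  ],
  "claw": [0.594,0.594]
}}

```text
time_s: 6.02
tool_pos: [609.0, 74.6, 33.7]
orientation: [-3.142, -0.0, 2.197]
wrist_force: [-0.3, -1.0, 0.2]
width: 52.2
finger_force: 0.0
```

>>> {"op": "carry_out", "data": {
  "dr": [
    [0,0,0],
    [0,0,0]
  ],
  "xyz": [
    [1.9,0.7,0],
    [0,0,0]
  ],
  "claw": [0.594,0.594]
}}

```text
time_s: 6.28
tool_pos: [608.5, 76.5, 33.7]
orientation: [-3.142, -0.0, 2.197]
wrist_force: [-0.2, 0.4, 0.2]
width: 52.1
finger_force: 0.0
```

>>> {"op": "carry_out", "data": {
  "dr": [
    [0,0,0],
    [0,0,0]
  ],
  "xyz": [
    [1.9,0.7,0],
    [0,0,0]
  ],
  "claw": [0.594,0.594]
}}

```text
time_s: 6.52
tool_pos: [608.0, 78.1, 33.7]
orientation: [-3.142, 0.0, 2.197]
wrist_force: [0.8, -3.4, -0.5]
width: 52.5
finger_force: 1.5
```

>>> {"op": "carry_out", "data": {
  "dr": [
    [0,0,0],
    [0,0,0]
  ],
  "xyz": [
    [1.9,0.7,0],
    [0,0,0]
  ],
  "claw": [0.594,0.594]
}}

```text
time_s: 6.78
tool_pos: [607.5, 80.1, 33.7]
orientation: [-3.142, 0.0, 2.197]
wrist_force: [0.0, -3.3, -0.4]
width: 52.2
finger_force: 2.1
```

>>> {"op": "carry_out", "data": {
  "dr": [
    [0,0,0],
    [0,0,0]
  ],
  "xyz": [
    [1.9,0.7,0],
    [0,0,0]
  ],
  "claw": [0.594,0.594]
}}

```text
time_s: 7.02
tool_pos: [606.9, 82.2, 33.7]
orientation: [-3.142, 0.0, 2.197]
wrist_force: [0.8, -4.8, 0.2]
width: 52.4
finger_force: 2.4
```

>>> {"op": "carry_out", "data": {
  "dr": [
    [0,0,0],
    [0,0,0],
    [0,0,0]
  ],
  "xyz": [
    [1.4,0.5,0],
    [0,0,0],
    [0,0,0]
  ],
  "claw": [0.594,0.594,0.594]
}}

```text
time_s: 7.4
tool_pos: [606.4, 83.7, 33.6]
orientation: [-3.141, -0.0, 2.197]
wrist_force: [-0.6, -5.6, 0.2]
width: 52.0
finger_force: 2.3
```

```bash
python3 look.py d; python3 -c "
from rig import manip
print([(d['conf'],d['position']) for d in manip.spot_in('cartridge','side')])"
```

```text
[606.41423624  83.66624128  33.6462838 ] [-3.14149540e+00 -1.01569539e-04  2.19663569e+00] [-0.56231459 -5.57136346  0.15693018] 51.99412583294739
[(0.85, [0.5564, 0.5427])]
```

View pics/d.png

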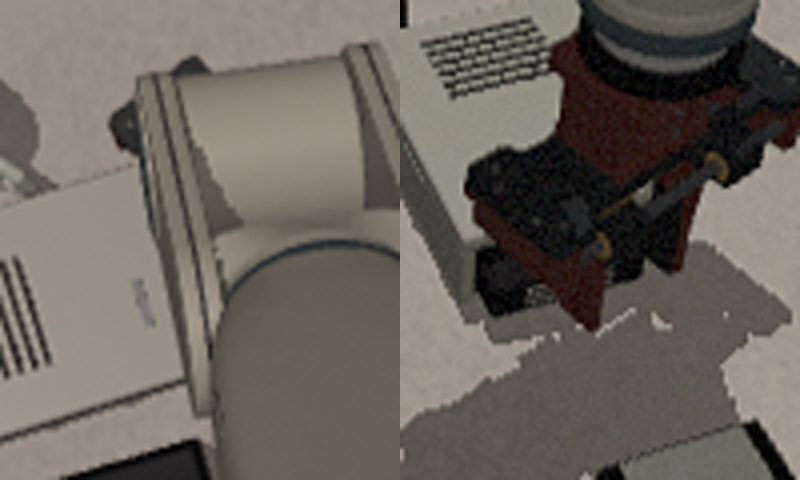

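The cartridge has been released and stands out against finger B, with its lower left corner at about (490, 315) in the side view. I'll back straight out and raise the hand.

>>> {"op": "carry_out", "data": {
  "dr": [
    [0,0,0],
    [0,0,0],
    [0,0,0],
    [0,0,0],
    [0,0,0],
    [0,0,0],
    [0,0,0],
    [0,0,0]
  ],
  "xyz": [
    [-2.8,-1,0],
    [-4.7,-1.7,0],
    [-9.4,-3.3,0],
    [-9.4,-3.3,0],
    [0,0,0],
    [0,0,-20],
    [0,0,-50],
    [0,0,-60]
  ],
  "claw": [0.594,0.594,0.594,0.594,0.594,0.594,0.594,0.594]
}}

```text
time_s: 8.55
tool_pos: [613.6, 57.2, 165.4]
orientation: [-3.14, -0.001, 2.197]
wrist_force: [0.4, 0.2, 0.9]
width: 51.9
finger_force: 0.0
```

>>> {"op": "carry_out", "data": {
  "dr": [
    [0,0,0],
    [0,0,0],
    [0,0,0],
    [0,0,0],
    [0,0,0],
    [0,0,0]
  ],
  "xyz": [
    [0,0,-60],
    [0,-40,-10],
    [0,-50,0],
    [0,-50,0],
    [0,-50,0],
    [0,0,0]
  ],
  "claw": [0.594,0.594,0.594,0.594,0.594,0.594]
}}

```text
time_s: 9.3
tool_pos: [457.7, -55.2, 234.8]
orientation: [-3.141, 0.0, 2.195]
wrist_force: [0.7, -0.0, 0.3]
width: 52.2
finger_force: 0.0
```

```bash
sed -i 's/\[-99,-47,25\]/[-115,58.5,12]/; s/\[-91,15,23.5\]/[-115,-28.5,35]/' look.py; python3 look.py e m
```

```text
[457.7334504  -55.22667798 234.7796236 ] [-3.14146870e+00  4.93349799e-05  2.19471714e+00] [ 0.684979   -0.00287261  0.29545449] 52.18441316496481
```

View pics/e.png

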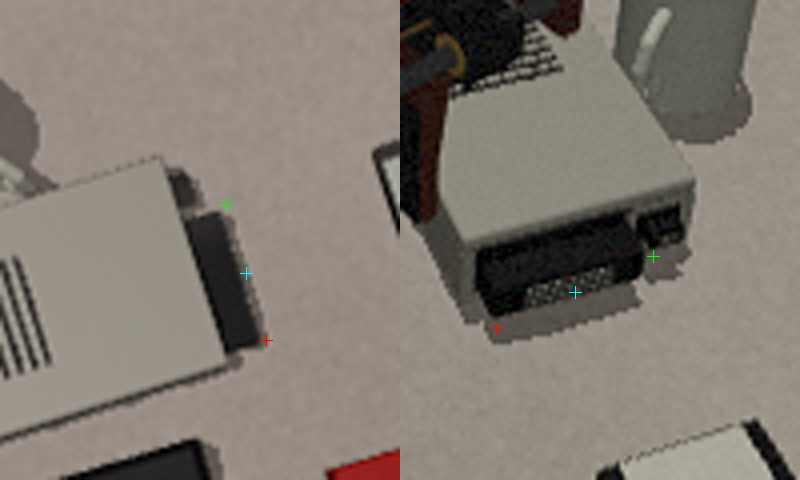

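The cartridge stands out of the slot and the key is back out. The top view puts the cartridge front close to the 30 mm marks, but the side view suggests a bit less. I'll measure how far it travelled against the first pictures.

Run:
```python
from h import *
p=np.load("dock.npy"); p[2]=1.857
c=manip.calibration("side"); g=lambda im:cv2.cvtColor(im,cv2.COLOR_BGR2GRAY).astype(np.float32)
a=g(cv2.imread("pics/side0.png")); b=g(manip.capture("side")[:,:,::-1].copy())
S=6; A=cv2.resize(a,None,fx=S,fy=S,interpolation=2); B=cv2.resize(b,None,fx=S,fy=S,interpolation=2)
u0=proj(c,world(p,[[-91,15,20]]))[0]+.5
for off in((0,0),(-3,2),(-3,-2)):
    u=(u0+off)*S; x,y=int(u[0]),int(u[1]); T=A[y-7*S:y+7*S,x-13*S:x+13*S]
    best=[]
    for d in np.arange(0,50,.5):
        du=(proj(c,world(p,[[-91-d,15,20]]))[0]+.5-u0)*S
        for e in (-6,-3,0,3,6):
          # slack across the motion direction
          X,Y=int(round(x+du[0]))+e,int(round(y+du[1])); W=B[Y-7*S:Y+7*S,X-13*S:X+13*S]
          best.append((cv2.matchTemplate(W,T,cv2.TM_CCOEFF_NORMED)[0,0],d,e))
    print(sorted(best)[::-1][:3])
# top: front edge profiles along dock -x at cartridge height (z=35), before & after
ct=manip.calibration("top"); t0=g(cv2.imread("pics/top0.png")); t1=g(manip.capture("top")[:,:,::-1].copy())
for y in(-10,5,15,30,45):
    xs=np.arange(-80,-135,-3.); q=(proj(ct,world(p,[[x,y,35] for x in xs]))).astype(np.float32)
    f=lambda im:cv2.remap(im,q[:,:1],q[:,1:],1).ravel().astype(int)
    print(y,"before",f(t0),"after",f(t1))
```

```text
[(np.float32(0.8852435), np.float64(17.5), 6), (np.float32(0.8825903), np.float64(18.0), 6), (np.float32(0.8706077), np.float64(18.0), 3)]
[(np.float32(0.9198628), np.float64(18.0), 6), (np.float32(0.9173534), np.float64(17.5), 6), (np.float32(0.9082406), np.float64(18.5), 6)]
[(np.float32(0.6523961), np.float64(2.5), -6), (np.float32(0.6515417), np.float64(3.0), -6), (np.float32(0.65122116), np.float64(2.5), -3)]
-10 before [142 138  74  34  71  96 137 138 140 142 141 142 143 143 140 138 140 142
 143] after [144 140  77  30  35  34  34  34  34  35  61  98 138 147 143 140 143 145
 146]
5 before [142 143  73  31  68  89 133 141 138 140 141 141 139 140 143 144 142 141
 141] after [146 146  75  24  30  30  30  31  30  30  62  94 127 144 146 147 145 144
 143]
15 before [142 138  74  31  78  92 137 143 143 139 135 137 139 144 142 139 138 139
 138] after [146 140  78  23  30  28  29  28  28  31  60  92 138 148 145 141 140 141
 141]
30 before [144 142  76  28  75  89 120 141 135 135 139 141 140 141 140 139 141 141
 141] after [146 145  79  20  31  31  31  29  29  38  74  96 134 144 143 142 144 143
 143]
45 before [145 144  72  26  66  92 125 136 136 137 138 139 140 139 140 142 140 141
 141] after [147 146  75  21  32  30  30  30  30  32  61  91 126 143 143 145 143 144
 143]
```

In both views the cartridge travelled about 18 mm, so it now stands about 24 mm out. That is a little short of 3 cm. I'll draw it out the last few mm with light fingertip friction on its top, without gripping or lifting it.

>>> {"op": "carry_out", "data": {
  "dr": [
    [0,0,0.169],
    [0,0,0.169],
    [0,0,0],
    [0,0,0],
    [0,0,0],
    [0,0,0],
    [0,0,0],
    [0,0,0]
  ],
  "xyz": [
    [0,0,0],
    [0,0,0],
    [25,36,0],
    [27,40,0],
    [27,40,0],
    [25,37,0],
    [0,0,0],
    [0,0,0]
  ],
  "claw": [0.35,0.35,0.35,0.35,0.35,0.35,0.35,0.35]
}}

```text
time_s: 10.5
tool_pos: [577.1, 89.2, 233.1]
orientation: [-3.14, -0.0, 1.86]
wrist_force: [-0.1, 0.4, 1.3]
width: 30.7
finger_force: 0.0
```

>>> {"op": "carry_out", "data": {
  "dr": [
    [0,0,0],
    [0,0,0],
    [0,0,0],
    [0,0,0],
    [0,0,0],
    [0,0,0]
  ],
  "xyz": [
    [-1.5,-2,40],
    [0,0,50],
    [0,0,50],
    [0,0,31],
    [0,0,0],
    [0,0,0]
  ],
  "claw": [0.35,0.35,0.35,0.35,0.35,0.35]
}}

```text
time_s: 11.25
tool_pos: [576.6, 86.4, 63.9]
orientation: [3.14, 0.0, 1.858]
wrist_force: [-0.4, 0.8, -0.2]
width: 30.5
finger_force: 0.0
```

```bash
python3 look.py f
```

```text
[576.61277554  86.3649822   63.93596663] [3.14030011e+00 2.28472974e-04 1.85811496e+00] [-0.39934628  0.75779337 -0.16647022] 30.4715265779875
```

View pics/f.png

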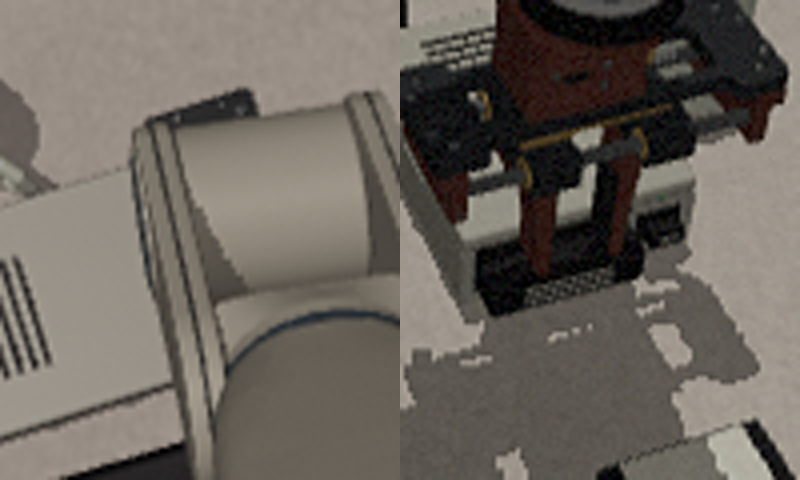

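Both narrow fingertips, at about (543, 280) and (618, 255), hang above the protruding part of the cartridge and are clear of the dock. Now I'll lower them gently.

>>> {"op": "carry_out", "data": {
  "dr": [
    [0,0,0],
    [0,0,0],
    [0,0,0]
  ],
  "xyz": [
    [0,0,6],
    [0,0,2.5],
    [0,0,0]
  ],
  "claw": [0.35,0.35,0.35]
}}

```text
time_s: 11.72
tool_pos: [576.1, 86.9, 54.4]
orientation: [3.141, -0.0, 1.859]
wrist_force: [-0.1, 0.4, 2.4]
width: 30.9
finger_force: 1.3
```

>>> {"op": "carry_out", "data": {
  "dr": [
    [0,0,0],
    [0,0,0]
  ],
  "xyz": [
    [0,0,0.7],
    [0,0,0]
  ],
  "claw": [0.35,0.35]
}}

```text
time_s: 11.98
tool_pos: [576.3, 86.6, 54.1]
orientation: [3.141, 0.0, 1.859]
wrist_force: [-1.2, -2.2, 7.9]
width: 30.9
finger_force: 3.5
```

>>> {"op": "carry_out", "data": {
  "dr": [
    [0,0,0],
    [0,0,0],
    [0,0,0],
    [0,0,0],
    [0,0,0]
  ],
  "xyz": [
    [0,0,-0.3],
    [-2,0,0],
    [-2,0,0],
    [-1.5,0,0],
    [0,0,0]
  ],
  "claw": [0.35,0.35,0.35,0.35,0.35]
}}

```text
time_s: 12.6
tool_pos: [577.8, 81.5, 53.9]
orientation: [3.141, 0.0, 1.859]
wrist_force: [-1.0, 1.4, 4.2]
width: 30.7
finger_force: 2.6
```

```bash
cat > trav.py <<'E'
from h import *
p=np.load("dock.npy"); p[2]=1.857
c=manip.calibration("side"); g=lambda im:cv2.cvtColor(im,cv2.COLOR_BGR2GRAY).astype(np.float32)
a=g(cv2.imread("pics/side0.png")); b=g(manip.capture("side")[:,:,::-1].copy())
S=6; A=cv2.resize(a,None,fx=S,fy=S,interpolation=2); B=cv2.resize(b,None,fx=S,fy=S,interpolation=2)
u0=proj(c,world(p,[[-91,15,20]]))[0]+.5; x,y=((u0+(-3,2))*S).astype(int)
T=A[y-7*S:y+7*S,x-13*S:x+13*S]; r=[]
for d in np.arange(0,50,.5):
    du=(proj(c,world(p,[[-91-d,15,20]]))[0]+.5-u0)*S
    for e in range(-3,13,3):
        X,Y=int(round(x+du[0]))+e,int(round(y+du[1])); r.append((round(float(cv2.matchTemplate(B[Y-7*S:Y+7*S,X-13*S:X+13*S],T,cv2.TM_CCOEFF_NORMED)[0,0]),3),float(d),e))
print(sorted(r)[::-1][:3]); s=manip.state(); print(s["time_s"],s["wrist_force"])
E
python3 trav.py
```

```text
[(0.892, 23.5, 9), (0.892, 23.0, 9), (0.885, 23.5, 6)]
12.65 [-0.53398969  1.25370156  5.71451684]
```

The cartridge followed and now stands about 29 mm out. I'll lift off vertically and move clear.

>>> {"op": "carry_out", "data": {
  "dr": [
    [0,0,0],
    [0,0,0],
    [0,0,0],
    [0,0,0],
    [0,0,0],
    [0,0,0],
    [0,0,0],
    [0,0,0]
  ],
  "xyz": [
    [0,0,-3],
    [0,0,-15],
    [0,0,-50],
    [0,0,-55],
    [0,-40,-50],
    [0,-50,-10],
    [0,-50,0],
    [0,-40,0]
  ],
  "claw": [0.35,0.35,0.35,0.35,0.35,0.35,0.35,0.35]
}}

```text
time_s: 13.65
tool_pos: [403.9, 30.1, 236.3]
orientation: [3.141, 0.0, 1.859]
wrist_force: [0.2, -0.2, -0.5]
width: 30.6
finger_force: 0.0
```

>>> {"op": "carry_out", "data": {
  "dr": [
    [0,0,0],
    [0,0,0],
    [0,0,0]
  ],
  "xyz": [
    [0,0,0],
    [0,0,0],
    [0,0,0]
  ],
  "claw": [0.35,0.35,0.35]
}}

```text
time_s: 14.02
tool_pos: [407.2, 30.8, 235.9]
orientation: [3.141, 0.0, 1.859]
wrist_force: [0.1, -0.1, 0.8]
width: 30.8
finger_force: 0.0
```

```bash
python3 trav.py; python3 look.py g m
```

```text
[(0.939, 23.5, 3), (0.937, 23.5, 6), (0.935, 24.0, 3)]
14.075 [-0.05255921 -0.04153331  0.01833324]
[406.97584848  30.86185352 235.70783775] [3.14113499e+00 1.14786821e-04 1.85904864e+00] [-0.05255921 -0.04153331  0.01833324] 30.846377432225207
```

View pics/g.png

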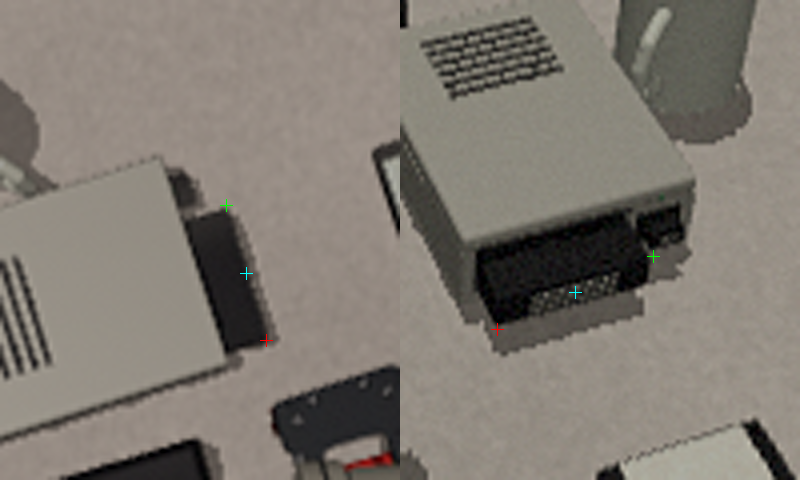

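The cartridge lies flat and straight in the slot, with its front edge running from about (232, 212) to (268, 345) in the top view. It stands about 29.5 mm out, the key is released and the hand is clear. I'm handing the job in.

```bash
python3 -c "
from rig import manip
print(manip.close_job())"
```

```text
the job is handed in; nothing more can be done
None
```

Job handed in at about 14 s: the cartridge was ejected and caught about 24 mm out, then drawn out with light fingertip contact, and it now rests about 29.5 mm out of the slot with the key released, the hand clear and nothing else touched.

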